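# Slide the filter cassette home under the leaf spring

### The job

Load the black filter cassette into its receiver: with the fingertips press it down hard behind its orange thumb ridge, so that the sprung bed sinks, and while keeping it pressed slide it under the yellow lip and the leaf spring until it is fully home against the end stop and the blue bed pops up again behind it. Do not pinch, lift or tip the cassette, leave the other things on the bench where they are, and finish with the hand clear of everything.

Things in the scene. Friction and masses are not known exactly. Their poses are not given: they have to be found in the camera images.
- cassette: The loose filter cassette: flat black block 90 (x) x 50 (y) x 12 mm, about 0.12 kg (varies by 30 %), with a green round window near its nose. Origin: centre of its underside; x points to the nose (the end that goes under the lip), z up. At the start it lies in the receiver's channel on the raised bed, underside 26 mm and top 38 mm above the bench: 4 mm too high to pass under the lip.
- ridge (a point): Middle of the rear face of the cassette's orange thumb ridge, at the cassette's top surface, 16 mm behind its centre. The ridge crosses the top, 36 mm wide (y), 6 mm thick (x, ahead of this point) and 5 mm high; fingertips pressing behind it can push it forward.
- thumb_pad (a point): Centre of the flat grooved pad to press on, on the cassette's top surface behind the ridge: 29 mm long (x) x 50 mm wide, 30.5 mm behind the cassette's centre, 14.5 mm behind the ridge's rear face.
- receiver: The fixed receiver on the bench, 176 mm long (x -0.072 to 0.104), 72 mm wide. Origin: at bench height below the far edge of the bed, on the channel's middle line; its x axis is the direction to slide. Two aluminium rails, tops 30 mm above the bench, guide the cassette in a 52 mm channel. The fixed floor beyond the bed (x over 0.002) is 20 mm above the bench, so the pressed cassette's top is at 32 mm.
- lip (a point): Middle of the lower front edge of the yellow lip that crosses the channel (receiver x 0.043 to 0.053): underside 34 mm, top 44 mm above the bench. The bridge behind it reaches to receiver x 0.102 and 46 mm high. With the cassette home, the ridge stays 5 mm short of the lip.
- home (a point): Point where the centre of the cassette's underside lies when the cassette is fully home, its nose against the end stop (stop at receiver x 0.093; this point at x 0.048, 20 mm above the bench). From the start it is about 56 to 62 mm ahead and 6 mm lower. Axes as the receiver's.
- bed (a joint): The blue sprung bed (receiver x -0.066 to 0) under the cassette: 0 = up (top 26 mm above the bench), 0.006 m = fully pressed, level with the fixed floor. It begins to sink at about 5 N and is fully down at about 10 N. When the cassette's tail has left it, it springs up and blocks the way back.
- leaf (a joint): The steel leaf spring (two strips) in the bridge window behind the lip: 0 = hanging free, tips 29 mm above the bench at receiver x 0.082; 0.1 to 0.2 rad when it rides on the cassette, pressing with about 5 N. Sliding under it while the finger presses takes about 5 to 12 N forward.
- filter_slider: Bystander, not to be disturbed: thin black filter slider strip with coloured openings, 26x101x6 mm, lying left of the receiver. Origin: centre of its underside.
- forceps_fine: Bystander, not to be disturbed: fine steel tweezers, 124 mm long, lying right of the receiver. Origin: centre of its underside.
- objective_spare: Bystander, not to be disturbed: white and black microscope objective, 30 mm across, 44 mm tall, standing on the right side of the bench. Origin: centre of its underside.
- objective_case: Bystander, not to be disturbed: round white case with black screw lid, 38 mm across, 46 mm tall, on the right side of the bench. Origin: centre of its underside.
- lens_fluid: Bystander, not to be disturbed: small clear bottle with white cap, 29 mm across, 59 mm tall, on the right side of the bench. Origin: centre of its underside.
- petri_1: Bystander, not to be disturbed: covered petri dish, 62 mm across, 15 mm tall, at the far right of the bench. Origin: centre of its underside.
Mind the look-alikes: they are no part of the job. Several things have the shape of the cassette; the one meant has the colours described above.

How it is judged (in metres and radians):
On the way:
1. the fingers press the cassette and its bed down (value of joint bed above 0.004 m and contact force between the fingers and cassette above 4 N), for 0.1 s.
At the end, for the whole second after the job is handed in: The cassette lies flat on the channel floor within 2.5 mm of the end stop (4 mm of home in all), under the leaf spring, at rest, and the bed has come up behind it (less than 1.5 mm down) (x of cassette in the frame of receiver above 0.0455 m and z of cassette in the frame of receiver between 0.0175 and 0.0225 m and horizontal distance between cassette and home below 0.004 m and value of joint bed below 0.0015 m and value of joint leaf above 0.05 rad and linear speed of cassette below 0.01 m/s); the robot touches nothing.
It fails at once if the cassette is lifted more than 8 mm above its starting height (z of cassette in the frame of receiver above 0.034 m).
It fails at once if the cassette is tipped more than about 15 degrees (angle between cassette's own z axis and vertical above 0.27 rad).
It fails at once if a bystander is moved more than 15 mm (distance of any of filter_slider, forceps_fine, objective_spare, objective_case, lens_fluid, petri_1 from where it was at the start of the episode above 0.015 m).
It also fails if it takes over 32 s, if anything falls off the work surface, if the arm or the gripper's body presses on something with over 40 N, if the wrist force passes 120 N, or if a joint passes its speed limit or range.

### The arm

A 6-joint arm with a two-finger parallel gripper is mounted at the origin on the work surface; the furniture and walls round the work are solid. World frame = base frame: x ahead of the robot, y to its left, z up, the work surface at z = 0. Lengths are in m, angles in degrees, forces in N, time in s.
With the tool pointing down it reaches from about 0.375 to 0.9 m from the base axis. Payload 3.1 kg.
Tool frame: the origin (TCP) lies at the very end of the fingers, on their centre line; the grasp point (between the pads) lies 19 mm behind it; z points along the fingers, y is the line along which they close (so a half turn about z gives the same grasp; the last joint's range is limited). The gripper opens to 87 mm and grips with 3 to 60 N. Pads are 19 mm wide; open, the fingers measure 117 mm over their backs; the gripper's body (75 mm by 190 mm) begins 51 mm behind the grasp point.
Start: joints at [-75.487, 30.224, 82.088, -0, 67.689, -10.227], TCP at [0.262, -0.568, 0.223] pointing down, gripper open.
Joint ranges: [-176.69, 176.69], [-43.24, 126.21], [12.49, 139.97], [-82, 262], [0, 151.66], [-163.58, 163.58]. Speed limits (degrees/s): [159.86, 159.86, 180, 180, 180, 180].

### API

Orientations are given as a 3x3 rotation matrix whose columns are the frame's x, y, z axes.
In Python, from rig import bot gives the robot as it stands.
- The arm moves only by the tool move_arm, never from a script. Its argument "increments" is a list of rows, each an object with "xyz": the shift along the tool's x, y, z in mm, a list of three; "roll": the turn about the tool's z in rad; "grip": the opening in per cent of the stroke, from 0 (shut) to 100 (fully open). A call has 1 to 5 rows; each row shifts and turns the commanded pose from where the row before left it, along the tool's axes as they then stand; what a row does not reach is not made up. A row lasts 1/12 s, in which the tool goes at most 41.7 mm and 7.16 degrees, less where a joint would pass 70% of its speed; a pose out of reach is approached as far as the arm can. A call is refused whole if a number of a shift passes 41.7 or a number of a turn 0.125, either way. A call with a gripper value outside its range is refused whole. The fingers move at their own pace and stop on an object; the grip force is fixed at half the most. Time passes only in rows, so rows that do not move let the fingers close. It gives the time, the measured TCP pose, the force, the opening and the grip force at its end, in the units of the state.
- bot.read_state(): the state, without advancing time (a new reading comes with each control period).
- bot.capture(name): name is "scene" or "top" or "wrist"; returns (picture, depth): 480x640x3 uint8, red, green, blue; 480x640 float32, m along the optical axis (not along the pixel's ray), 0 where there is no reading.
- bot.camera_model(name): a dict with "intrinsics" (3x3 intrinsics, pixels), "rvec" (rotation vector, rad) and "tvec" (3), from world to camera coordinates, as OpenCV has them; the wrist camera has in their place "tool_from_camera" (4x4, takes a point from camera to tool coordinates, whose origin is the TCP and whose axes are the flange's). Camera axes: x right, y down, z forward; pixel columns grow to the right and rows downward; lengths in m; the calibration is good to about 2 mm. A picture is of the moment at which its call begins: read the wrist's pose just before it. camera_model takes no time and is no camera call.
- bot.hand_in(): hands the job in; it is judged then, once.
Trained networks look in the newest picture that a camera, given by its name, has taken for a name from the list of things; names that differ only in an ending like _2 or _b are one class to them, and where a whole thing is asked for, a point or a joint stands for the part that bears it (a point fixed in the world has none). Each returns a list of dicts, best first, with "conf" (0 to 1); they miss things now and then, are a little off and sometimes report something else, mostly with a low value. They report only what shows in the picture. A call takes as long as a camera call. They do not tell look-alikes from the thing itself.
- bot.spot_in(label, camera): "at" ([x, y, z] in m, in the coordinates of the camera as it stood for that picture, good to about 4 mm: the middle of the surface that is visible of it).
- bot.trace(label, camera): "mask" (480x640 bool, what is visible of it).
The state is a dict: "time_s": time; "joint_positions": joint angles; "qvel": joint speeds; "tau": joint torques, N m; "position": TCP position; "tcp_rot": TCP orientation; "force": force on the tool from outside, world axes, zero at the start; "moment": the same for the moment, N m; "opening": opening from 0.0 (shut) to 1.0 (fully open); "grasp_force": force on a finger pad.
Only numpy, scipy, OpenCV 4.12 (cv2) and the standard library are available. Lean on these libraries where they do the work, as an engineer would, in place of code of your own. Each camera call takes 0.05 s, during which the arm holds its last target. There are 200 camera calls.

## Working session

There is one attempt and no reset: what is moved stays moved. The work goes in short steps, Python scripts to look and compute and a tool call to move; the robot and the scene stay as the last step left them, time stands still between calls to the robot, and variables do not carry over. Pictures are saved under pics/ and viewed, at most 10 in all, crops included, and the job is handed in when it is done.

Besides the shell and the picture viewer there is one more tool, called after ">>>" as name(argument=value, ...), one argument or row to a line, values as JSON. move_arm: Moves the arm, as the interface text tells. Its arguments: {"type":"object","properties":{"increments":{"type":"array"}},"required":["increments"]}

```bash
mkdir -p pics
cat > h.py <<'E'
import numpy as np, cv2
from rig import bot
def toworld(cam,P,st=None):
    m=bot.camera_model(cam); P=np.asarray(P,float).reshape(-1,3)
    if cam=="wrist":
        T=np.array(m["tool_from_camera"]); Q=P@T[:3,:3].T+T[:3,3]
        return Q@np.array(st["tcp_rot"]).T+np.array(st["position"])
    R=cv2.Rodrigues(np.array(m["rvec"],float))[0]
    return (P-np.array(m["tvec"]).ravel())@R
def cloud(cam,d,mask,st=None):
    K=np.array(bot.camera_model(cam)["intrinsics"]); v,u=np.nonzero(mask&(d>0)); z=d[v,u]
    return toworld(cam,np.c_[(u-K[0,2])/K[0,0]*z,(v-K[1,2])/K[1,1]*z,z],st),u,v
def save(n,im): cv2.imwrite(f"pics/{n}.png",im[:,:,::-1])
E
python3 - <<'E'
from h import *
st=bot.read_state(); print(st["time_s"],st["position"],np.round(st["tcp_rot"],3).tolist(),st["force"])
for c in ["top","scene"]:
    im,d=bot.capture(c); save(c,im)
    for n in ["cassette","receiver","lip"]:
        for r in bot.spot_in(n,c): print(c,n,round(r["conf"],2),np.round(toworld(c,r["at"]),3).tolist())
E
```

```text
0.0 [ 0.26141338 -0.56690452  0.22156928] [[0.908, 0.419, -0.001], [0.419, -0.908, 0.002], [0.0, -0.002, -1.0]] [-0.26948192 -0.0330616  -0.00772861]
top cassette 0.77 [[0.515, 0.029, 0.031]]
top cassette 0.77 [[0.543, -0.157, 0.006]]
top cassette 0.56 [[0.384, -0.127, 0.009]]
top cassette 0.43 [[0.425, -0.391, 0.047]]
top receiver 0.64 [[0.569, 0.05, 0.024]]
top lip 0.71 [[0.562, 0.048, 0.026]]
top lip 0.53 [[0.494, 0.121, 0.001]]
scene cassette 0.86 [[0.352, 0.073, 0.011]]
scene cassette 0.78 [[0.382, -0.118, 0.013]]
scene cassette 0.71 [[0.513, 0.037, 0.037]]
scene cassette 0.66 [[0.541, -0.151, 0.017]]
scene receiver 0.8 [[0.558, 0.06, 0.025]]
scene receiver 0.6 [[0.567, -0.381, 0.029]]
scene lip 0.6 [[0.56, 0.061, 0.027]]
```

View pics/top.png

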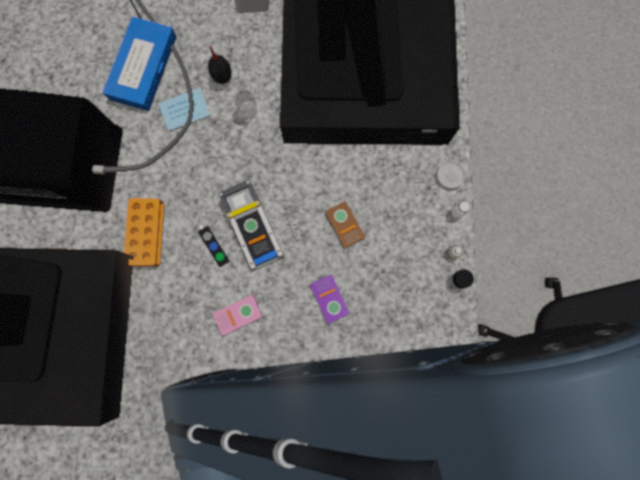

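Run:
```python
from h import *
im,d=bot.capture("top")
ts=bot.trace("cassette","top")
for t in ts:
    P,u,v=cloud("top",d,t["mask"]); print(round(t["conf"],2),u.mean().round(),v.mean().round(),P.mean(0).round(3), im[v,u].mean(0).round())
t=bot.trace("receiver","top")[0]
P,u,v=cloud("top",d,t["mask"]); r=cv2.minAreaRect((P[:,:2]*1000).astype(np.float32)); print(r,P[:,2].max())
save("crop",cv2.resize(im[170:350,180:400],None,fx=3.4,fy=3.3,interpolation=cv2.INTER_CUBIC))
print(bot.read_state()["time_s"])
```

```text
0.76 255.0 235.0 [0.512 0.028 0.035] [74. 74. 67.]
0.74 330.0 299.0 [ 0.385 -0.126  0.01 ] [138.  98. 154.]
0.71 344.0 224.0 [ 0.541 -0.156  0.01 ] [134. 106.  78.]
0.63 237.0 315.0 [0.35  0.063 0.01 ] [180. 137. 152.]
((542.3229370117188, 43.76939392089844), (190.1696014404297, 76.58882141113281), 25.99754524230957) 0.04643496175474538
0.55
```

View pics/crop.png

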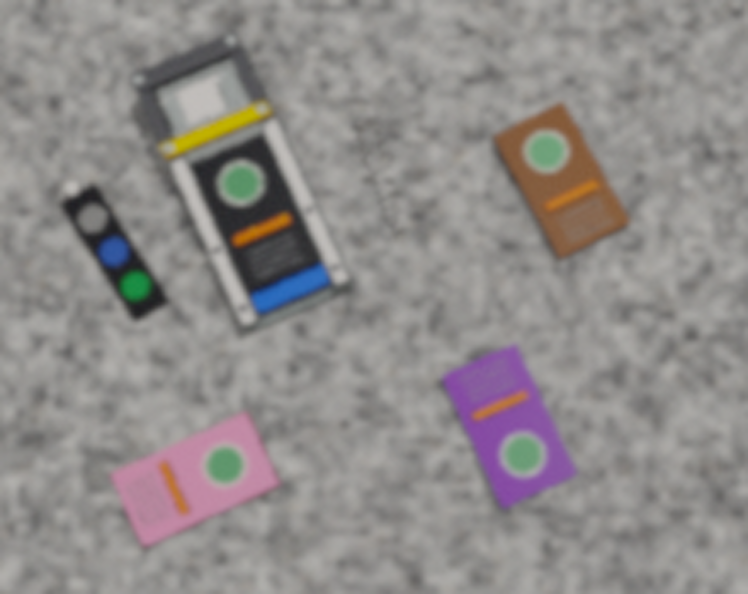

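View pics/scene.png

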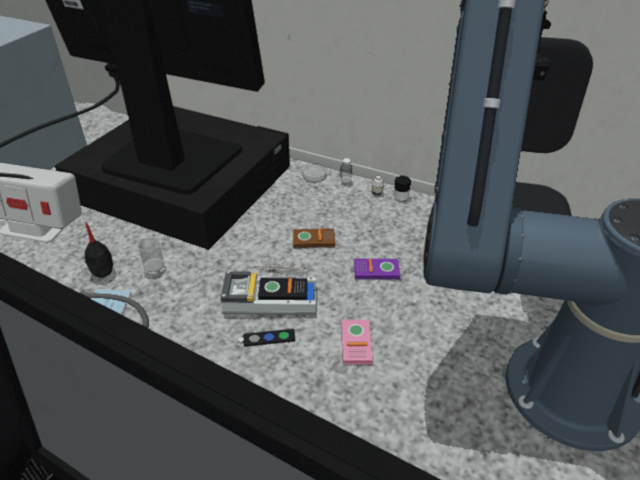

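The scene holds four cassette shapes in the top view:
- black, in the receiver (255,235)
- brown (344,224)
- purple (330,299)
- pink (237,315)

The black one fits: it has a green window near the nose, an orange ridge, and lies in the channel with the blue bed behind it and the yellow lip ahead. The crop confirms this. The slide direction has a yaw of about 24°, which the tool already nearly has.

>>> move_arm(
  increments=[
    {"xyz":[28,-27,0],"roll":0,"grip":0},
    {"xyz":[28,-27,0],"roll":0,"grip":0},
    {"xyz":[28,-27,0],"roll":0,"grip":0},
    {"xyz":[28,-27,0],"roll":0,"grip":0},
    {"xyz":[28,-27,0],"roll":0,"grip":0},
  ],
)

```text
time_s: 0.97
position: [0.3325, -0.3848, 0.2227]
tcp_rot: [[0.909, 0.418, 0.0], [0.418, -0.909, -0.0], [0.0, 0.0, -1.0]]
force: [0.3, -0.0, 0.2]
opening: 0.708
grasp_force: 0.0
```

>>> move_arm(
  increments=[
    {"xyz":[28,-27,0],"roll":0,"grip":0},
    {"xyz":[28,-27,0],"roll":0,"grip":0},
    {"xyz":[28,-27,0],"roll":0,"grip":0},
    {"xyz":[28,-27,0],"roll":0,"grip":0},
    {"xyz":[28,-27,0],"roll":0,"grip":0},
  ],
)

```text
time_s: 1.38
position: [0.4033, -0.2036, 0.2229]
tcp_rot: [[0.908, 0.418, 0.001], [0.418, -0.908, -0.001], [0.0, 0.001, -1.0]]
force: [0.7, -0.2, -0.3]
opening: 0.327
grasp_force: 0.0
```

>>> move_arm(
  increments=[
    {"xyz":[28,-27,0],"roll":0,"grip":0},
    {"xyz":[28,-27,0],"roll":0,"grip":0},
    {"xyz":[20,-27,0],"roll":0,"grip":0},
    {"xyz":[20,-27,0],"roll":0,"grip":0},
    {"xyz":[0,0,0],"roll":0,"grip":0},
  ],
)

```text
time_s: 1.8
position: [0.4447, -0.0617, 0.2227]
tcp_rot: [[0.906, 0.424, -0.0], [0.424, -0.906, 0.003], [0.001, -0.003, -1.0]]
force: [-0.7, 0.2, 0.5]
opening: 0.021
grasp_force: 0.0
```

>>> move_arm(
  increments=[
    {"xyz":[30,-27,0],"roll":0,"grip":0},
    {"xyz":[30,-27,0],"roll":0,"grip":0},
    {"xyz":[0,0,0],"roll":0,"grip":0},
    {"xyz":[0,0,0],"roll":0,"grip":0},
  ],
)

```text
time_s: 2.13
position: [0.4773, 0.0084, 0.2227]
tcp_rot: [[0.906, 0.422, 0.001], [0.422, -0.906, -0.0], [0.0, 0.001, -1.0]]
force: [-1.5, -0.8, 0.4]
opening: 0.001
grasp_force: 0.0
```

Run:
```python
from h import *
st=bot.read_state(); print(st["position"])
im,d=bot.capture("wrist"); save("w1",im)
print(np.round(bot.camera_model("wrist")["tool_from_camera"],3).tolist())
for n in ["cassette","receiver","lip","ridge","thumb_pad"]:
    for r in bot.spot_in(n,"wrist"): print(n,round(r["conf"],2),toworld("wrist",r["at"],st).round(4).tolist())
hsv=cv2.cvtColor(im,cv2.COLOR_RGB2HSV)
for n,lo,hi in [("orange",(8,150,90),(20,255,255)),("yellow",(24,150,90),(34,255,255)),("blue",(100,150,80),(120,255,255)),("green",(50,80,60),(85,255,255))]:
    m=cv2.inRange(hsv,lo,hi); k,L,S,C=cv2.connectedComponentsWithStats(m)
    for i in range(1,k):
        if S[i,4]>300:
            P,u,v=cloud("wrist",d,L==i,st)
            if len(P)<10: continue
            r=cv2.minAreaRect((P[:,:2]*1000).astype(np.float32)); print(n,C[i].round(),P.mean(0).round(4),np.median(P[:,2]).round(4),[np.round(x,1) for x in r])
```

```text
[0.47729701 0.00838991 0.22269337]
[[0.001, -0.961, -0.277, 0.076], [1.0, 0.001, 0.0, -0.0], [-0.0, -0.277, 0.961, -0.163], [0.0, 0.0, 0.0, 1.0]]
cassette 0.87 [[0.5423, -0.1506, 0.0112]]
cassette 0.66 [[0.5146, 0.0332, 0.0367]]
cassette 0.6 [[0.3655, 0.0697, 0.0117]]
cassette 0.29 [[0.5828, 0.0625, 0.0392]]
lip 0.68 [[0.5742, 0.0571, 0.028]]
ridge 0.95 [[0.5451, -0.1561, 0.0131]]
ridge 0.86 [[0.5177, 0.0265, 0.034]]
ridge 0.77 [[0.3676, 0.0708, 0.0125]]
thumb_pad 0.91 [[0.5216, 0.03, 0.0399]]
thumb_pad 0.89 [[0.547, -0.1532, 0.017]]
thumb_pad 0.73 [[0.3612, 0.0664, 0.0127]]
orange [73. 59.] [0.5081 0.258  0.0248] 0.0338 [array([514. , 267.3]), array([ 71.6, 128.9]), np.float64(90.0)]
orange [491. 226.] [ 0.5347 -0.1621  0.0131] 0.0127 [array([ 543.9, -154.4]), array([88.4, 49.5]), np.float64(28.5)]
yellow [313.  98.] [0.5674 0.0538 0.0445] 0.0444 [array([567.8,  53.2]), array([ 8.3, 64.1]), np.float64(25.0)]
blue [313. 218.] [0.4689 0.0079 0.0272] 0.0265 [array([470.,   9.]), array([12.1, 46.1]), np.float64(25.6)]
green [312. 143.] [0.5335 0.0391 0.039 ] 0.039 [array([533.4,  39.2]), array([20. , 20.6]), np.float64(25.0)]
green [492. 196.] [ 0.5615 -0.1458  0.0131] 0.0131 [array([ 561.3, -146.2]), array([20.4, 21. ]), np.float64(66.9)]
```

View pics/w1.png

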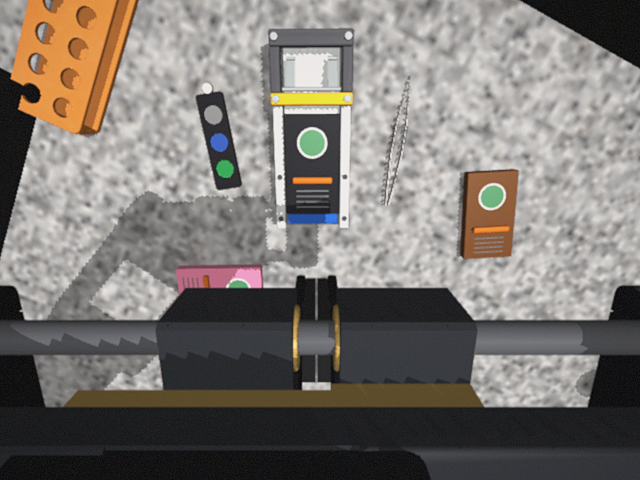

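The wrist view shows the cassette at (312,165), its ridge at (312,180), the lip at (312,98) and the bed at (312,218), all in line with the tool. The TCP needs to move +14 mm in x and −3.5 mm in y to sit over the thumb pad. I'll descend there.

>>> move_arm(
  increments=[
    {"xyz":[14,-3.5,20],"roll":0,"grip":0},
    {"xyz":[0,0,40],"roll":0,"grip":0},
    {"xyz":[0,0,40],"roll":0,"grip":0},
    {"xyz":[0,0,40],"roll":0,"grip":0},
    {"xyz":[0,0,20],"roll":0,"grip":0},
  ],
)

```text
time_s: 2.85
position: [0.4857, 0.0156, 0.0592]
tcp_rot: [[0.909, 0.417, -0.005], [0.417, -0.909, 0.001], [-0.004, -0.003, -1.0]]
force: [-0.6, 0.1, -0.0]
opening: 0.004
grasp_force: 0.0
```

>>> move_arm(
  increments=[
    {"xyz":[0,0,0],"roll":0,"grip":0},
    {"xyz":[0,0,0],"roll":0,"grip":0},
  ],
)

```text
time_s: 3.02
position: [0.4875, 0.0155, 0.0619]
tcp_rot: [[0.909, 0.417, -0.003], [0.417, -0.909, 0.0], [-0.002, -0.001, -1.0]]
force: [0.3, -0.1, -0.3]
opening: 0.001
grasp_force: 0.0
```

Run:
```python
from h import *
st=bot.read_state(); p=st["position"]; print(p, p@[.9063,.4226,0],p@[-.4226,.9063,0])
im,d=bot.capture("wrist"); save("w2",im)
```

```text
[0.4874719  0.01551441 0.06189135] 0.448352169070866 -0.1919449135453372
```

View pics/w2.png

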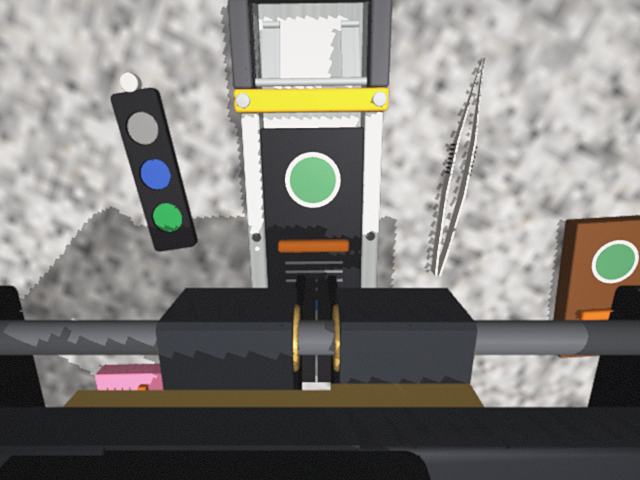

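The fingers sit at (317,285), behind the ridge at (313,246) and centred on the cassette. I'll lower gently until contact.

>>> move_arm(
  increments=[
    {"xyz":[1.5,-1,16],"roll":0,"grip":0},
    {"xyz":[0,0,4],"roll":0,"grip":0},
    {"xyz":[0,0,3],"roll":0,"grip":0},
    {"xyz":[0,0,2],"roll":0,"grip":0},
    {"xyz":[0,0,1],"roll":0,"grip":0},
  ],
)

```text
time_s: 3.48
position: [0.4897, 0.0176, 0.0376]
tcp_rot: [[0.908, 0.419, 0.002], [0.419, -0.908, -0.001], [0.002, 0.001, -1.0]]
force: [0.1, -1.0, 3.6]
opening: 0.002
grasp_force: 1.9
```

>>> move_arm(
  increments=[
    {"xyz":[0,0,1],"roll":0,"grip":0},
    {"xyz":[0,0,1],"roll":0,"grip":0},
    {"xyz":[0,0,1],"roll":0,"grip":0},
  ],
)

```text
time_s: 3.73
position: [0.4898, 0.0175, 0.0344]
tcp_rot: [[0.908, 0.419, 0.002], [0.419, -0.908, -0.001], [0.002, 0.001, -1.0]]
force: [0.3, -0.0, 6.9]
opening: 0.005
grasp_force: 3.2
```

>>> move_arm(
  increments=[
    {"xyz":[0,0,1],"roll":0,"grip":0},
    {"xyz":[0,0,1],"roll":0,"grip":0},
    {"xyz":[0,0,1],"roll":0,"grip":0},
  ],
)

```text
time_s: 3.98
position: [0.4898, 0.0175, 0.0322]
tcp_rot: [[0.908, 0.419, 0.002], [0.419, -0.908, -0.001], [0.002, 0.001, -1.0]]
force: [-3.2, -0.4, 26.5]
opening: 0.007
grasp_force: 13.2
```

>>> move_arm(
  increments=[
    {"xyz":[0,0,0.5],"roll":0,"grip":0},
    {"xyz":[0,0,0],"roll":0,"grip":0},
  ],
)

```text
time_s: 4.15
position: [0.4898, 0.0175, 0.0323]
tcp_rot: [[0.908, 0.419, 0.003], [0.419, -0.908, -0.001], [0.002, 0.002, -1.0]]
force: [-2.1, 0.0, 18.9]
opening: 0.005
grasp_force: 9.7
```

The bed is fully down at z 0.032 with 19 N on it. Now I'll slide forward while keeping it pressed.

>>> move_arm(
  increments=[
    {"xyz":[3,0,0],"roll":0,"grip":0},
    {"xyz":[3,0,0],"roll":0,"grip":0},
    {"xyz":[3,0,0],"roll":0,"grip":0},
    {"xyz":[3,0,0],"roll":0,"grip":0},
    {"xyz":[3,0,0],"roll":0,"grip":0},
  ],
)

```text
time_s: 4.57
position: [0.5009, 0.0238, 0.0323]
tcp_rot: [[0.908, 0.419, -0.003], [0.419, -0.908, -0.001], [-0.003, -0.001, -1.0]]
force: [-7.0, -2.7, 21.9]
opening: 0.006
grasp_force: 11.1
```

>>> move_arm(
  increments=[
    {"xyz":[3,0,0],"roll":0,"grip":0},
    {"xyz":[3,0,0],"roll":0,"grip":0},
    {"xyz":[3,0,0],"roll":0,"grip":0},
  ],
)

```text
time_s: 4.82
position: [0.5091, 0.0276, 0.0323]
tcp_rot: [[0.908, 0.42, -0.003], [0.42, -0.908, -0.001], [-0.003, -0.0, -1.0]]
force: [-5.8, -2.3, 22.3]
opening: 0.004
grasp_force: 10.8
```

>>> move_arm(
  increments=[
    {"xyz":[3,0,0],"roll":0,"grip":0},
    {"xyz":[3,0,0],"roll":0,"grip":0},
    {"xyz":[3,0,0],"roll":0,"grip":0},
    {"xyz":[3,0,0],"roll":0,"grip":0},
    {"xyz":[3,0,0],"roll":0,"grip":0},
  ],
)

```text
time_s: 5.23
position: [0.523, 0.0338, 0.0323]
tcp_rot: [[0.908, 0.419, -0.002], [0.419, -0.908, -0.001], [-0.002, -0.0, -1.0]]
force: [-5.8, -2.8, 21.5]
opening: 0.005
grasp_force: 10.2
```

>>> move_arm(
  increments=[
    {"xyz":[3,0,0],"roll":0,"grip":0},
    {"xyz":[3,0,0],"roll":0,"grip":0},
    {"xyz":[3,0,0],"roll":0,"grip":0},
  ],
)

```text
time_s: 5.48
position: [0.5287, 0.0372, 0.0323]
tcp_rot: [[0.907, 0.42, -0.008], [0.42, -0.907, -0.001], [-0.007, -0.002, -1.0]]
force: [-9.9, -5.3, 24.2]
opening: 0.002
grasp_force: 12.2
```

>>> move_arm(
  increments=[
    {"xyz":[3,0,0],"roll":0,"grip":0},
    {"xyz":[3,0,0],"roll":0,"grip":0},
    {"xyz":[3,0,0],"roll":0,"grip":0},
  ],
)

```text
time_s: 5.73
position: [0.5368, 0.041, 0.0323]
tcp_rot: [[0.908, 0.42, -0.008], [0.42, -0.908, -0.001], [-0.007, -0.002, -1.0]]
force: [-8.6, -5.3, 22.7]
opening: 0.003
grasp_force: 11.6
```

Run:
```python
from h import *
st=bot.read_state(); p=st["position"]; print(p, p@[.9063,.4226,0],p@[-.4226,.9063,0],st["force"])
im,d=bot.capture("wrist"); save("w3",im)
```

```text
[0.53681113 0.04099991 0.03232545] 0.5038384903317231 -0.1896981620391412 [-8.59984314 -5.28033138 22.72804003]
```

View pics/w3.png

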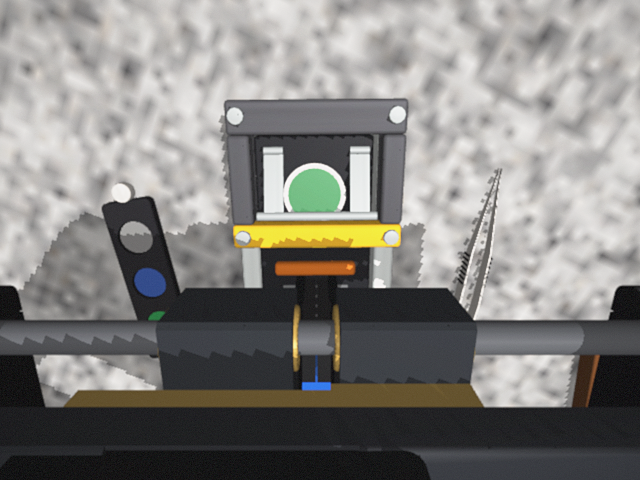

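The nose is under the lip and the leaf strips ride on it (273–360,180). The ridge at (315,268) is still short of the lip at (317,236), so I'll continue to the stop.

>>> move_arm(
  increments=[
    {"xyz":[3,0,0],"roll":0,"grip":0},
    {"xyz":[3,0,0],"roll":0,"grip":0},
  ],
)

```text
time_s: 5.95
position: [0.542, 0.0434, 0.0323]
tcp_rot: [[0.907, 0.42, -0.008], [0.42, -0.907, -0.001], [-0.008, -0.002, -1.0]]
force: [-10.8, -6.0, 24.9]
opening: 0.005
grasp_force: 12.1
```

>>> move_arm(
  increments=[
    {"xyz":[2,0,0],"roll":0,"grip":0},
    {"xyz":[2,0,0],"roll":0,"grip":0},
  ],
)

```text
time_s: 6.12
position: [0.5424, 0.0437, 0.0323]
tcp_rot: [[0.906, 0.423, -0.016], [0.423, -0.906, -0.004], [-0.016, -0.003, -1.0]]
force: [-17.9, -15.0, 30.5]
opening: 0.006
grasp_force: 17.9
```

>>> move_arm(
  increments=[
    {"xyz":[2,0,0],"roll":0,"grip":0},
    {"xyz":[1,0,0],"roll":0,"grip":0},
  ],
)

```text
time_s: 6.28
position: [0.5424, 0.0438, 0.0323]
tcp_rot: [[0.906, 0.424, -0.021], [0.424, -0.906, -0.005], [-0.022, -0.004, -1.0]]
force: [-21.6, -18.9, 33.3]
opening: 0.004
grasp_force: 20.0
```

The TCP has stopped at s = 0.510 against a predicted 0.5115, and the forward force is rising, so the nose is at the stop. I'll relax the push and lift straight up.

>>> move_arm(
  increments=[
    {"xyz":[-3,0,0],"roll":0,"grip":0},
    {"xyz":[0,0,-2],"roll":0,"grip":0},
    {"xyz":[-1,0,-2],"roll":0,"grip":0},
    {"xyz":[-1,0,-3],"roll":0,"grip":0},
    {"xyz":[-2,0,-6],"roll":0,"grip":0},
  ],
)

```text
time_s: 6.7
position: [0.5431, 0.044, 0.042]
tcp_rot: [[0.908, 0.418, -0.006], [0.418, -0.908, 0.0], [-0.005, -0.003, -1.0]]
force: [-0.6, 0.3, 0.6]
opening: 0.005
grasp_force: 0.0
```

>>> move_arm(
  increments=[
    {"xyz":[0,0,-20],"roll":0,"grip":0},
    {"xyz":[-20,0,-30],"roll":0,"grip":0},
    {"xyz":[-30,0,-20],"roll":0,"grip":0},
    {"xyz":[0,0,0],"roll":0,"grip":0},
    {"xyz":[0,0,0],"roll":0,"grip":0},
  ],
)

```text
time_s: 7.12
position: [0.5009, 0.023, 0.1145]
tcp_rot: [[0.909, 0.417, 0.003], [0.417, -0.909, -0.0], [0.003, 0.001, -1.0]]
force: [0.3, -0.2, 0.0]
opening: 0.002
grasp_force: 0.0
```

Run:
```python
from h import *
st=bot.read_state(); print(st["position"],st["force"],st["time_s"])
im,d=bot.capture("wrist"); save("w4",im)
u_=np.array([.9063,.4226])
hsv=cv2.cvtColor(im,cv2.COLOR_RGB2HSV)
for n,lo,hi in [("orange",(8,150,90),(20,255,255)),("yellow",(24,150,90),(34,255,255)),("blue",(100,150,80),(120,255,255)),("green",(50,80,60),(85,255,255))]:
    m=cv2.inRange(hsv,lo,hi); k,L,S,C=cv2.connectedComponentsWithStats(m)
    for i in range(1,k):
        if S[i,4]>120:
            P,u,v=cloud("wrist",d,L==i,st)
            if len(P)<10: continue
            s=P[:,:2]@u_; print(n,C[i].round(),np.percentile(s,[3,50,97]).round(4),np.median(P[:,2]).round(4))
```

```text
[0.50087632 0.02304167 0.1145271 ] [ 0.33151529 -0.16247567  0.01638908] 7.1167
orange [25. 75.] [0.514  0.577  0.6154] 0.0068
orange [313. 155.] [0.5209 0.524  0.5267] 0.0372
orange [554. 272.] [0.3981 0.4308 0.4708] 0.0126
yellow [314. 133.] [0.5328 0.5372 0.5412] 0.0445
blue [189. 187.] [0.4916 0.4995 0.507 ] 0.0045
blue [315. 243.] [0.4351 0.4647 0.4885] 0.0265
green [312.  99.] [0.548  0.5572 0.5663] 0.0329
green [198. 222.] [0.4659 0.4737 0.4818] 0.0046
green [557. 257.] [0.4381 0.4474 0.4567] 0.0131
```

View pics/w4.png

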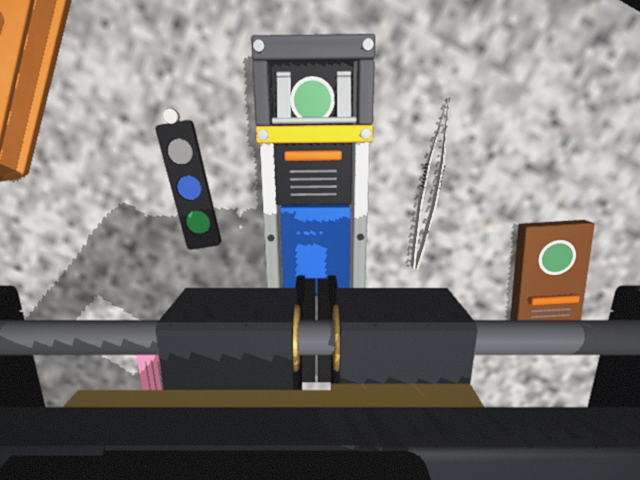

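The cassette is home. The ridge is about 5 mm short of the lip, the bed is up at 26.5 mm behind it, the leaf strips lie on top, and the hand is clear.

```bash
python3 -c "
from rig import bot
print(bot.hand_in())"
```

```text
the job is handed in; nothing more can be done
None
```

The black cassette is loaded: by the last wrist-camera check it is home against the end stop under the leaf spring with the bed up behind it and the hand clear; I handed the job in at about 7 s, and no verdict was returned.

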